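# Fit casting rings over sprued wax patterns

## Robot

A 6-joint arm with a two-finger parallel gripper is mounted at the origin on the work surface. World frame = base frame: x ahead of the robot, y to its left, z up, the work surface at z = 0. Lengths are in mm, angles in degrees, forces in N, time in s.
With the tool pointing down it reaches from about 350 to 850 mm from the base axis. Payload 8.1 kg.
Tool frame: the origin (TCP) lies midway between the tips of the shut fingers; the grasp point (between the pads) lies 19 mm behind it; z points along the fingers, y is the line along which they close (so a half turn about z gives the same grasp; the last joint's range is limited). The gripper opens to 85 mm and grips with 20 to 120 N. Pads are 22 mm wide; open, the fingers measure 114 mm over their backs; the gripper's body (76 mm by 85 mm) begins 54 mm behind the grasp point. The pads swing forward as they close: fully open they stand 13 mm farther back than shut.
Start: joints at [67.987, 7.471, 85.268, -0, 87.261, -4.893], TCP at [176.602, 573.426, 231.292] pointing down, gripper open.
Joint ranges: [-169.43, 169.43], [-51.17, 129.36], [1.28, 143.12], [-76.62, 256.62], [0, 156.53], [-152.29, 152.29]. Speed limits (degrees/s): [136.94, 136.94, 159.86, 180, 180, 180].

## Interface

Orientations are given as [roll, pitch, yaw] about the fixed x, y, z axes, in that order (R = Rz(yaw) Ry(pitch) Rx(roll)).
In Python, from bench import r gives the robot as it stands.
- The arm moves only by the tool apply_moves, never from a script. Its argument "steps" is a list of rows, each a list of 7 numbers: the opening, from -1 (shut) to 1 (fully open), then the shift along the tool's x, y, z in mm, then the turn, a rotation vector about the tool's x, y, z in units of 5 degrees (1.0 is 5 degrees). A call has exactly 8 rows; each row shifts and turns the commanded pose from where the row before left it, along the tool's axes as they then stand; what a row does not reach is not made up. A row lasts 1/10 s, in which the tool goes at most 50 mm and 8.59 degrees, less where a joint would pass 70% of its speed; a pose out of reach is approached as far as the arm can. A call is refused whole if a number of a shift passes 50 or a number of a turn 1, either way. A call with a gripper value outside its range is refused whole. The fingers move at their own pace and stop on an object; "squeeze" is the grip in N (left out, the last holds). Time passes only in rows, so rows that do not move let the fingers close, or fill a call up. It gives the time, the measured TCP pose, the force, the opening and the grip force at its end, in the units of the state.
- r.sense(): the state, without advancing time (a new reading comes with each control period).
- r.snapshot(name): name is "side" or "top" or "wrist"; returns a dict with "color" (400x640x3 uint8, blue, green, red), "depth" (400x640 float32, mm along the optical axis (not along the pixel's ray), 0 where there is no reading), "mtx" (3x3 intrinsics, pixels), "T" (4x4, takes a point from camera to world coordinates); the wrist camera has in their place "hand_eye" (4x4, takes a point from camera to tool coordinates, whose origin is the TCP and whose axes are the flange's). Camera axes: x right, y down, z forward; pixel columns grow to the right and rows downward; lengths in mm; the calibration is good to about 2 mm. The wrist camera is an equidistant fisheye: a pixel r from the principal point sees the ray r / f radians off the axis. A picture is of the moment at which its call begins: read the wrist's pose just before it.
- r.hand_in(): hands the job in; it is judged then, once.
The state is a dict: "time": time; "joint_pos": joint angles; "qd": joint speeds; "joint_efforts": joint torques, N m; "tool_pos": TCP position; "tcp_rot": TCP orientation; "ft_force": force on the tool from outside, world axes, zero at the start; "wrist_torque": the same for the moment, N m; "finger_gap": finger opening in mm; "grip_force": force on a finger pad.
Only numpy, scipy, OpenCV 4.12 (cv2) and the standard library are available. Lean on these libraries where they do the work, as an engineer would, in place of code of your own. Each camera call takes 0.05 s, during which the arm holds its last target. There are 200 camera calls.

## Task

The wax patterns stand on their rubber formers on the steel plate, ready for investing. Put each of the four steel casting rings over the former it fits, lowered over the wax until it stands flat on that former's flange. Set the rings down rather than dropping them, do not tip a former over, and leave the stone model and the wax heater where they are.

Things in the scene. Friction and masses are not known exactly. Their poses are not given: they have to be found in the camera images.
- ring_small: The small round casting ring: plain bright steel tube, open at both ends, standing on end on the bench. 36 mm outside, 32 mm inside, 48 mm tall, about 80 g. Fits former_small. Origin: centre of the lower end, z up along the tube.
- ring_medium: The medium round casting ring: plain bright steel tube, open at both ends, standing on end on the bench. 50 mm outside, 46 mm inside, 54 mm tall, about 125 g. Fits former_medium. Origin: centre of the lower end, z up along the tube.
- ring_large: The large round casting ring: plain bright steel tube, open at both ends, standing on end on the bench. 64 mm outside, 60 mm inside, 60 mm tall, about 180 g. Fits former_large. Origin: centre of the lower end, z up along the tube.
- ring_oval: The oval casting ring: steel tube with two straight sides and half-round ends, open at both ends, standing on end on the bench. Outside 66 mm long by 44 mm wide, inside 62 by 40 mm, 56 mm tall, about 150 g. Fits former_oval, long axis along long axis, either way round. Origin: centre of the lower end, x along its long axis, y across its two straight sides, z up.
- former_small: The small crucible former: round flange 48 mm across; on it a tapered round boss 28 mm across at the foot, 16 mm at the top, on that one wax crown on its axis. ring_small slips over (2 mm play) and stands on the flange. Loose dark rubber on a 3 mm steel plate. Flange 6 mm thick, boss top at 28 mm, green wax tips at 47 mm. Origin: centre of underside, z up.
- former_medium: The medium crucible former: round flange 62 mm across; on it a tapered round boss 42 mm across at the foot, 30 mm at the top, on that two wax crowns 17 mm apart. ring_medium slips over (2 mm play) and stands on the flange. Loose dark rubber on a 3 mm steel plate. Flange 6 mm thick, boss top at 28 mm, green wax tips at 47 mm. Origin: centre of underside, z up.
- former_large: The large crucible former: round flange 76 mm across; on it a tapered round boss 56 mm across at the foot, 44 mm at the top, on that three wax crowns 13 mm from the axis. ring_large slips over (2 mm play) and stands on the flange. Loose dark rubber on a 3 mm steel plate. Flange 6 mm thick, boss top at 28 mm, green wax tips at 47 mm. Origin: centre of underside, z up.
- former_oval: The oval crucible former: oval flange 78 by 56 mm; on it a tapered oval boss 58 by 36 mm at the foot, 46 by 24 mm at the top, on that three wax crowns in a row. ring_oval slips over (2 mm play) and stands on the flange. Loose dark rubber on a 3 mm steel plate. Flange 6 mm thick, boss top at 28 mm, green wax tips at 47 mm. Origin: centre of underside, x along the long axis, z up.
- stone_model: Bystander: yellow stone model of a dental arch, 64 by 64 mm, 26 mm tall, loose on the bench. Origin: centre of the underside.
- wax_heater: Bystander: black electric wax heater with a blue flat lid, 110 by 130 mm, 49 mm tall, loose on the bench. Origin: centre of the underside.

How it is judged (in metres and radians):
At the end, for the whole second after the job is handed in: Each ring stands on the former of its own size and shape: its lower end 4 to 9 mm above the former's underside (flange 6 mm), axes within 6 mm, ring and former upright within 0.06 rad, all at rest (z of ring_small in the frame of former_small between 0.004 and 0.009 m and horizontal distance between ring_small and former_small below 0.006 m and angle between each of ring_small, former_small, ring_medium, former_medium, ring_large, former_large, ring_oval, former_oval's own z axis and vertical below 0.06 rad and linear speed of each of ring_small, former_small, ring_medium, former_medium, ring_large, former_large, ring_oval, former_oval below 0.01 m/s and z of ring_medium in the frame of former_medium between 0.004 and 0.009 m and horizontal distance between ring_medium and former_medium below 0.006 m and z of ring_large in the frame of former_large between 0.004 and 0.009 m and horizontal distance between ring_large and former_large below 0.006 m and z of ring_oval in the frame of former_oval between 0.004 and 0.009 m and horizontal distance between ring_oval and former_oval below 0.006 m); the robot touches nothing.
It fails at once if A ring was dropped or thrown: moving faster than 0.6 m/s with no finger on it (a fall of about 18 mm) ((linear speed of ring_small above 0.6 m/s and contact force between ring_small and the fingers below 0.02 N) or (linear speed of ring_medium above 0.6 m/s and contact force between ring_medium and the fingers below 0.02 N) or (linear speed of ring_large above 0.6 m/s and contact force between ring_large and the fingers below 0.02 N) or (linear speed of ring_oval above 0.6 m/s and contact force between ring_oval and the fingers below 0.02 N)).
It fails at once if A former was tipped by more than 0.35 rad (angle between any of former_small, former_medium, former_large, former_oval's own z axis and vertical above 0.35 rad).
It fails at once if The stone model or the wax heater was moved by more than 25 mm (distance of any of stone_model, wax_heater from where it was at the start of the episode above 0.025 m).
It also fails if it takes over 112 s, if anything falls off the work surface, if the arm or the gripper's body presses on something with over 40 N, if the wrist force passes 120 N, or if a joint passes its speed limit or range.

## Working session

There is one attempt and no reset: what is moved stays moved. The work goes in short steps, Python scripts to look and compute and a tool call to move; the robot and the scene stay as the last step left them, time stands still between calls to the robot, and variables do not carry over. Pictures are saved under pics/ and viewed, at most 14 in all, crops included, and the job is handed in when it is done.

Besides the shell and the picture viewer there is one more tool, called after ">>>" as name([rows], argument=value, ...), one row to a line, values as JSON. apply_moves: Moves the arm, as the interface text tells. Its arguments: {"type":"object","properties":{"steps":{"type":"array"},"squeeze":{"type":"number"}},"required":["steps"]}

```bash
mkdir -p pics; ls
python3 - <<'E'
from bench import r
import cv2,numpy as np
s=r.sense();print({k:np.round(v,2) for k,v in s.items()})
for n in ["top","side"]:
    d=r.snapshot(n);cv2.imwrite(f"pics/{n}0.png",d["color"]);np.savez(f"{n}0.npz",**d);print(n,d["mtx"],d["T"].round(3))
E
```

```text
pics
{'time': np.float64(0.0), 'joint_pos': array([67.99,  7.51, 85.33,  0.  , 87.26, -4.89]), 'qd': array([-0.  , -0.12,  0.08,  0.01,  0.01,  0.04]), 'joint_efforts': array([ 0.000e+00, -5.694e+01, -5.006e+01, -0.000e+00,  1.000e-02,
        0.000e+00]), 'tool_pos': array([176.39, 572.91, 230.24]), 'tcp_rot': array([-1.7989e+02, -1.0000e-02,  1.6288e+02]), 'ft_force': array([0.46, 0.31, 0.81]), 'wrist_torque': array([ 0.03,  0.02, -0.  ]), 'grip_force': np.float64(0.0), 'finger_gap': np.float64(85.63)}
top [[368.68789641   0.         322.73310221]
 [  0.         368.68789641 194.57431294]
 [  0.           0.           1.        ]] [[ 2.70000e-02 -9.87000e-01  1.59000e-01  4.66228e+02]
 [-1.00000e+00 -2.80000e-02 -2.00000e-03  1.26870e+01]
 [ 6.00000e-03 -1.59000e-01 -9.87000e-01  9.14807e+02]
 [ 0.00000e+00  0.00000e+00  0.00000e+00  1.00000e+00]]
side [[361.45208978   0.         322.17500584]
 [  0.         361.45208978 196.47771595]
 [  0.           0.           1.        ]] [[-9.73000e-01 -1.36000e-01  1.86000e-01  4.75234e+02]
 [-2.30000e-01  5.11000e-01 -8.28000e-01  6.81067e+02]
 [ 1.80000e-02 -8.49000e-01 -5.29000e-01  4.77316e+02]
 [ 0.00000e+00  0.00000e+00  0.00000e+00  1.00000e+00]]
```

View pics/top0.png

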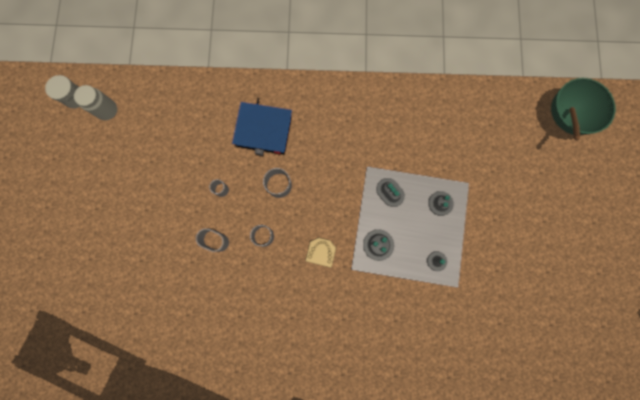

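View pics/side0.png

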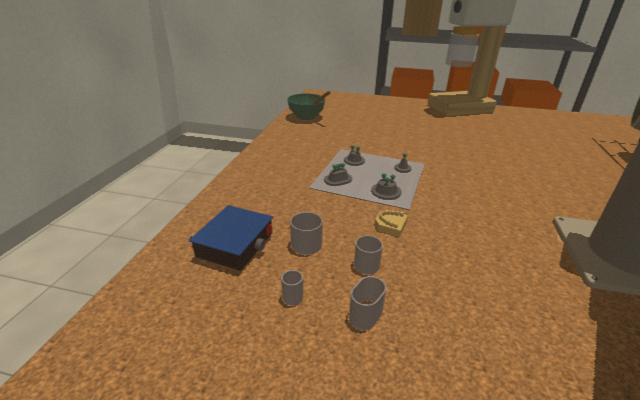

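The top view shows the rings: small at (219,188), large (278,183), oval (212,240) and medium (262,236). The formers on the plate are oval (390,192), medium (441,203), large (378,244) and small (437,261). The stone model is at (321,252) and the heater at (262,128). The side view agrees, and everything is upright.

```bash
cat > h.py <<'E'
import numpy as np,cv2
from scipy.optimize import least_squares
def cloud(d):
    h,w=d["depth"].shape;u,v=np.meshgrid(np.arange(w),np.arange(h));K=d["mtx"];Z=d["depth"]
    P=np.stack([(u-K[0,2])/K[0,0]*Z,(v-K[1,2])/K[1,1]*Z,Z],-1)
    W=P@d["T"][:3,:3].T+d["T"][:3,3];W[Z<=0]=np.nan;return W
def ray(d,u,v,z):
    K=d["mtx"];T=d["T"];q=T[:3,:3]@np.array([(u-K[0,2])/K[0,0],(v-K[1,2])/K[1,1],1]);o=T[:3,3]
    return o+q*(z-o[2])/q[2]
E
python3 - <<'E'
from h import *
d=dict(np.load("top0.npz"));W=cloud(d)
s=dict(np.load("side0.npz"));S=cloud(s)
print("bench z",np.nanmedian(W[280:330,350:500,2]),"side bench",np.nanmedian(S[330:390,200:340,2]),"plate top",np.nanmedian(W[215:230,400:420,2]))
px=dict(rs=(219,188),rl=(278,183),ro=(212,240),rm=(262,236),fo=(390,192),fm=(441,203),fl=(378,244),fs=(437,261),stone=(321,252),heater=(262,128))
for n,(u,v) in px.items():
    c=ray(d,u,v,40)
    out=[n]
    for A in (W,S):
        m=(np.hypot(A[...,0]-c[0],A[...,1]-c[1])<(75 if n=='heater' else 48))&(A[...,2]>(18 if n[0]!='r' else 30))
        p=A[m]
        if len(p)<4: out+=[len(p)];continue
        q=p[:,:2];(cx,cy),(w,h),a=cv2.minAreaRect(q.astype(np.float32))
        out+=[len(p),"c",round(cx),round(cy),"wh",round(w),round(h),"a",round(a),"z95",round(np.percentile(p[:,2],95),1)]
    print(*out)
from bench import r
w=r.snapshot("wrist");print({k:(v.shape if k in("color","depth") else v.round(3)) for k,v in w.items()})
cv2.imwrite("pics/w0.png",w["color"])
E
```

```text
bench z 0.616902389431857 side bench 0.113384108200421 plate top 3.6485963080079387
rs 107 c 619 265 wh 35 35 a 44 z95 50.1 354 c 617 267 wh 33 36 a 16 z95 48.3
rl 215 c 633 122 wh 63 62 a 7 z95 62.6 779 c 631 123 wh 65 63 a 75 z95 60.2
ro 200 c 491 270 wh 65 44 a 67 z95 58.3 850 c 490 271 wh 67 45 a 68 z95 56.4
rm 123 c 506 154 wh 46 49 a 1 z95 56.7 553 c 503 154 wh 50 51 a 41 z95 53.9
fo 233 c 622 -154 wh 52 28 a 40 z95 51.2 205 c 618 -150 wh 49 27 a 31 z95 49.6
fm 191 c 600 -280 wh 32 35 a 87 z95 50.7 124 c 596 -277 wh 35 30 a 61 z95 48.6
fl 362 c 492 -127 wh 50 50 a 73 z95 50.3 272 c 491 -123 wh 43 49 a 86 z95 49.2
fs 81 c 458 -265 wh 16 21 a 85 z95 50.3 65 c 455 -266 wh 16 20 a 78 z95 49.6
stone 478 c 473 12 wh 63 61 a 78 z95 27.1 334 c 470 14 wh 64 61 a 80 z95 26.4
heater 2370 c 771 166 wh 131 131 a 82 z95 52.5 3010 c 764 167 wh 132 121 a 82 z95 50.3
{'color': (400, 640, 3), 'depth': (400, 640), 'mtx': array([[309.707,   0.   , 319.985],
       [  0.   , 309.707, 201.623],
       [  0.   ,   0.   ,   1.   ]]), 'hand_eye': array([[-1.00000e-03, -9.65000e-01, -2.63000e-01,  6.62240e+01],
       [ 1.00000e+00, -0.00000e+00, -1.00000e-03,  1.41400e+00],
       [ 1.00000e-03, -2.63000e-01,  9.65000e-01, -1.41281e+02],
       [ 0.00000e+00,  0.00000e+00,  0.00000e+00,  1.00000e+00]])}
```

View pics/w0.png

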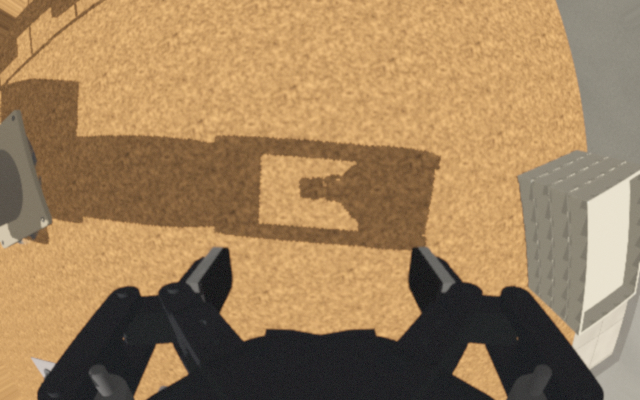

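All heights agree with the text within 3 mm and both views agree. Now I'll move above the rings, to yaw 180, for a wrist-camera refinement.

>>> apply_moves([
  [1,-45,-30,0,0,0,-0.43],
  [1,-45,-30,0,0,0,-0.43],
  [1,-45,-30,0,0,0,-0.43],
  [1,-45,-30,0,0,0,-0.43],
  [1,-45,-30,0,0,0,-0.43],
  [1,-45,-30,0,0,0,-0.43],
  [1,-45,-30,0,0,0,-0.43],
  [1,-45,-30,0,0,0,-0.42],
])

```text
time: 0.95
tool_pos: [467.9, 298.5, 231.2]
tcp_rot: [180.0, -0.0, -179.9]
ft_force: [-0.2, 0.4, 0.8]
finger_gap: 85.5
grip_force: 0.0
```

>>> apply_moves([
  [1,-25,-12,0,0,0,0],
  [1,-25,-12,0,0,0,0],
  [1,-25,-12,0,0,0,0],
  [1,-25,-12,0,0,0,0],
  [1,-25,-12,0,0,0,0],
  [1,-25,-12,0,0,0,0],
  [1,-25,-12,0,0,0,0],
  [1,0,0,0,0,0,0],
])

```text
time: 1.75
tool_pos: [643.7, 214.0, 230.0]
tcp_rot: [-179.9, -0.0, 179.9]
ft_force: [-1.0, -1.0, -0.9]
finger_gap: 85.4
grip_force: 0.0
```

```bash
cat >> h.py <<'E'
from scipy.spatial.transform import Rotation as Ro
def wrist(r,name=None):
    s=r.sense();d=r.snapshot("wrist")
    T=np.eye(4);T[:3,:3]=Ro.from_euler("xyz",s["tcp_rot"],degrees=True).as_matrix();T[:3,3]=s["tool_pos"]
    d["T"]=T@d["hand_eye"]
    if name: cv2.imwrite(f"pics/{name}.png",d["color"])
    return d
def wdirs(d):
    h,w=d["depth"].shape;u,v=np.meshgrid(np.arange(w),np.arange(h));K=d["mtx"]
    x=(u-K[0,2])/K[0,0];y=(v-K[1,2])/K[1,1];t=np.hypot(x,y)+1e-9
    return np.stack([np.sin(t)*x/t,np.sin(t)*y/t,np.cos(t)],-1)
def wcloud(d):
    D=wdirs(d);Z=d["depth"];P=D/D[...,2:]*Z[...,None]
    W=P@d["T"][:3,:3].T+d["T"][:3,3];W[Z<=0]=np.nan;return W
E
python3 - <<'E'
from h import *;from bench import r
d=wrist(r,"w1");np.savez("w1.npz",**d);W=wcloud(d)
z=W[...,2];print("bench",np.nanmedian(z[(z<15)]))
for n,c,zt in (("rs",(618,266),48),("rl",(632,122),60),("ro",(490,270),56),("rm",(504,154),54)):
    m=(np.hypot(W[...,0]-c[0],W[...,1]-c[1])<45)&(z>zt-5)&(z<zt+6)
    q=W[m][:,:2].astype(np.float32);print(n,len(q),np.percentile(W[m][:,2],[5,50,95]).round(1),[np.round(t,1) for t in cv2.minAreaRect(q)],np.round(cv2.minEnclosingCircle(q)[0],1),
     least_squares(lambda p:np.hypot(*(q-p[:2]).T)-p[2],[*c,25],loss="soft_l1").x.round(1))
E
```

```text
bench -1.3294225525326624
rs 206 [43.5 46.3 47.5] [array([618.4, 266.6]), array([35.2, 35.2]), np.float64(40.4)] [618.3 266.4] [618.1 266.3  16.7]
rl 413 [55.8 58.3 59.8] [array([633.5, 123.7]), array([63.3, 62.8]), np.float64(82.7)] [633.5 123.5] [633.4 123.8  30.7]
ro 440 [51.9 54.4 55.9] [array([491.4, 271.6]), array([66.3, 45.2]), np.float64(66.9)] [491.1 271.7] [492.  270.8  27.3]
rm 321 [49.6 52.3 53.8] [array([505.6, 155. ]), array([49.5, 49.1]), np.float64(20.1)] [505.5 154.6] [505.6 155.   23.7]
```

View pics/w1.png

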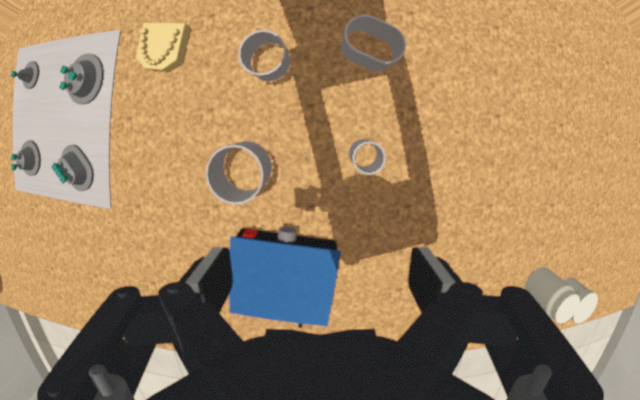

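The wrist view shows all four rings upright: small (368,157), large (239,173), oval (373,42) and medium (265,55). Positions agree with the other views within 2 mm. I'll take the large ring first.

>>> apply_moves([
  [1,2.5,-22.6,0,0,0,0],
  [1,2.5,-22.6,0,0,0,0],
  [1,2.5,-22.6,0,0,0,0],
  [1,2.5,-22.6,0,0,0,0],
  [1,0,0,35,0,0,0],
  [1,0,0,35,0,0,0],
  [1,0,0,30,0,0,0],
  [1,0,0,10,0,0,0],
])

```text
time: 2.6
tool_pos: [628.3, 126.3, 116.9]
tcp_rot: [-180.0, -0.4, -179.9]
ft_force: [-0.7, -0.0, -1.1]
finger_gap: 85.4
grip_force: 0.0
```

>>> apply_moves([
  [1,0,0,0,0,0,0],
  [1,-5,-3,5,0,0,0],
  [1,0,0,15,0,0,0],
  [1,0,0,15,0,0,0],
  [1,0,0,15,0,0,0],
  [1,0,0,15,0,0,0],
  [1,0,0,0,0,0,0],
  [1,0,0,0,0,0,0],
])

```text
time: 3.4
tool_pos: [636.2, 122.8, 55.4]
tcp_rot: [-180.0, -0.1, -180.0]
ft_force: [-0.1, 0.6, -0.4]
finger_gap: 85.3
grip_force: 0.0
```

>>> apply_moves([
  [1,2.5,0.5,8,0,0,0],
  [1,0,0,10,0,0,0],
  [1,0,0,10,0,0,0],
  [1,0,0,9,0,0,0],
  [1,0,0,0,0,0,0],
  [0.6,0,0,0,0,0,0],
  [0.2,0,0,0,0,0,0],
  [0.2,0,0,0,0,0,0],
], squeeze=40)

```text
time: 4.2
tool_pos: [634.8, 123.4, 19.9]
tcp_rot: [180.0, 0.1, -180.0]
ft_force: [1.3, -0.2, 0.6]
finger_gap: 63.7
grip_force: 44.5
```

>>> apply_moves([
  [-0.2,0,0,0,0,0,0],
  [-0.2,0,0,0,0,0,0],
  [-1,0,0,0,0,0,0],
  [-1,0,0,0,0,0,0],
  [-1,0,0,-10,0,0,0],
  [-1,0,0,-30,0,0,0],
  [-1,0,0,-30,0,0,0],
  [-1,0,0,-20,0,0,0],
])

```text
time: 5.0
tool_pos: [634.7, 123.5, 111.8]
tcp_rot: [180.0, 0.1, -180.0]
ft_force: [0.4, -0.0, -2.5]
finger_gap: 63.3
grip_force: 44.9
```

>>> apply_moves([
  [-1,0,-40,-12,0,0,0],
  [-1,0,-40,-12,0,0,0],
  [-1,0,-45,-12,0,0,0],
  [-1,0,-45,-12,0,0,0],
  [-1,0,-45,-12,0,0,0],
  [-1,0,-45,-12,0,0,0],
  [-1,0,-40,-12,0,0,0],
  [-1,0,-20,-5,0,0,0],
])

```text
time: 5.8
tool_pos: [634.1, -200.4, 199.9]
tcp_rot: [-179.9, 0.1, 179.9]
ft_force: [-0.0, 0.5, -1.8]
finger_gap: 63.3
grip_force: 45.0
```

>>> apply_moves([
  [-1,-5,0,0,0,0,0],
  [-1,-5,0,0,0,0,0],
  [-1,0,0,0,0,0,0],
  [-1,0,0,0,0,0,0],
  [-1,0,0,0,0,0,0],
  [-1,0,0,0,0,0,0],
  [-1,0,0,0,0,0,0],
  [-1,0,0,0,0,0,0],
])

```text
time: 6.6
tool_pos: [644.4, -196.5, 198.4]
tcp_rot: [-180.0, 0.0, -180.0]
ft_force: [-0.2, -0.2, -2.1]
finger_gap: 63.6
grip_force: 45.0
```

```bash
cat > f.py <<'E'
from h import *;from bench import r
import sys
d=wrist(r,sys.argv[1]);np.savez(sys.argv[1]+".npz",**d);W=wcloud(d);z=W[...,2]
s=r.sense();print(s["tool_pos"].round(1),s["tcp_rot"].round(1))
print("plate/bench",np.nanmedian(z[abs(z)<7]))
for n,c,R in (("fs",(457,-265),24),("fl",(492,-125),38),("fo",(620,-152),39),("fm",(598,-278),31)):
    near=np.hypot(W[...,0]-c[0],W[...,1]-c[1])<R+15
    for a,b in ((6,13),(24,31),(31,60)):
        q=W[near&(z>a)&(z<b)][:,:2].astype(np.float32)
        if len(q)>8: print(n,a,len(q),np.percentile(W[near&(z>a)&(z<b)][:,2],95).round(1),[np.round(t,1) for t in cv2.minAreaRect(q)],np.round(cv2.minEnclosingCircle(q)[0]+cv2.minEnclosingCircle(q)[1:],1))
E
python3 f.py w2
```

```text
[ 644.5 -196.6  198.4] [-180.    0. -180.]
plate/bench -1.027155179806698
fs 6 771 10.8 [array([ 460.4, -268.6]), array([41.8, 47.4]), np.float64(2.1)] [ 457.5 -269.1   24.5]
fs 24 110 30.7 [array([ 459.5, -267.4]), array([13.9, 19. ]), np.float64(31.8)] [ 458.1 -268.5    9.9]
fs 31 162 48.6 [array([ 458.4, -268.7]), array([13.7, 13. ]), np.float64(80.4)] [ 458.9 -268.     7.8]
fl 6 1604 10.3 [array([ 492.6, -126.7]), array([75.2, 74.9]), np.float64(22.5)] [ 493.  -126.7   38.2]
fl 24 747 30.9 [array([ 493.3, -127.9]), array([45.8, 44.4]), np.float64(15.5)] [ 492.9 -127.1   23.8]
fl 31 770 48.6 [array([ 494.5, -127.1]), array([40. , 39.3]), np.float64(5.5)] [ 494.  -128.1   21.3]
fo 6 1640 9.9 [array([ 623.6, -155.6]), array([77.9, 56.8]), np.float64(40.3)] [ 622.5 -154.5   39.1]
fo 24 437 30.9 [array([ 622.6, -156.3]), array([47. , 27.5]), np.float64(40.3)] [ 622.3 -155.9   23.7]
fo 31 627 48.7 [array([ 623.6, -155.7]), array([43.8, 21.8]), np.float64(39.3)] [ 624.4 -156.7   21.9]
fm 6 1337 10.2 [array([ 599.4, -281.4]), array([60.8, 61.2]), np.float64(81.9)] [ 599.6 -281.7   31.5]
fm 24 328 30.9 [array([ 598.4, -280.1]), array([32.4, 30.7]), np.float64(53.0)] [ 598.7 -280.3   16.5]
fm 31 444 48.6 [array([ 598.7, -280.3]), array([25.4, 26.2]), np.float64(31.3)] [ 599.7 -281.    14.3]
```

View pics/w2.png

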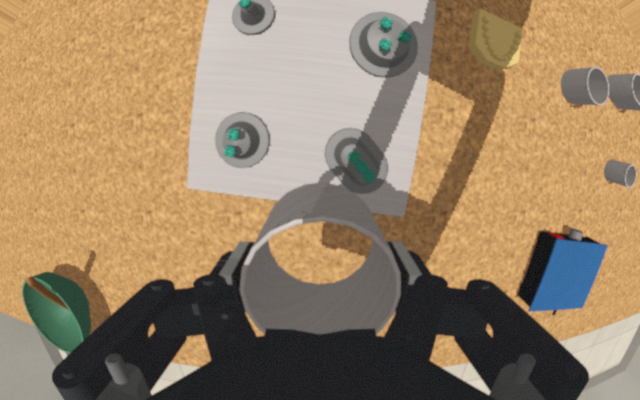

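The wrist view shows the ring held level, with formers large (383,43), oval (356,160), medium (242,139) and small (252,15). Their flange sizes match the text. Next I'll check the ring's offset in the hand.

```bash
cat > held.py <<'E'
from h import *
import sys
d=dict(np.load(sys.argv[1]+".npz"));W=wcloud(d);D=d["T"]@np.linalg.inv(d["hand_eye"]);t=D[:3,3]
z=W[...,2];R=float(sys.argv[2])
L=W-t;rad=np.hypot(L[...,0],L[...,1]);
# rim pixels: top band, grey, on the camera side or anywhere off the pads (|y|<R-6)
m=(rad<R+8)&(rad>R-12)&(abs(L[...,1])<R*0.75)&(L[...,2]>-60)&(L[...,2]<60)
p=L[m];zt=np.percentile(p[:,2],97);print("rim top rel TCP",zt.round(1),len(p))
q=p[p[:,2]>zt-4][:,:2]
print(np.round([q[:,0].min(),q[:,0].max(),q[:,1].min(),q[:,1].max()],1),least_squares(lambda p:np.hypot(*(q-p[:2]).T)-p[2],[0,0,R-1],loss="soft_l1").x.round(2))
E
python3 held.py w2 32
```

```text
rim top rel TCP 38.9 9428
[-33.   20.3 -24.   24. ] [-1.7   1.18 30.3 ]
```

>>> apply_moves([
  [-1,20,9,3,0,0,0],
  [-1,20,9,5,0,0,0],
  [-1,20,9,8,0,0,0],
  [-1,20,9,8,0,0,0],
  [-1,20,9,8,0,0,0],
  [-1,20,9,8,0,0,0],
  [-1,20,9,8,0,0,0],
  [-1,10,6,2,0,0,0],
])

```text
time: 7.45
tool_pos: [492.4, -127.0, 147.2]
tcp_rot: [180.0, -0.1, -180.0]
ft_force: [0.9, -0.2, -2.7]
finger_gap: 64.0
grip_force: 45.0
```

>>> apply_moves([
  [-1,0,0,15,0,0,0],
  [-1,0,0,15,0,0,0],
  [-1,0,0,10,0,0,0],
  [-1,0,0,5,0,0,0],
  [-1,0,0,0,0,0,0],
  [-1,0,0,0,0,0,0],
  [-1,0,0,0,0,0,0],
  [-1,0,0,0,0,0,0],
])

```text
time: 8.25
tool_pos: [495.0, -127.9, 104.0]
tcp_rot: [-180.0, 0.1, -180.0]
ft_force: [0.8, 0.4, -2.7]
finger_gap: 63.6
grip_force: 45.0
```

>>> apply_moves([
  [-1,0.5,0,14,0,0,0],
  [-1,0,0,14,0,0,0],
  [-1,0,0,12,0,0,0],
  [-1,0,0,10,0,0,0],
  [-1,0,0,10,0,0,0],
  [-1,0,0,7,0,0,0],
  [-1,0,0,4,0,0,0],
  [-1,0,0,0,0,0,0],
])

```text
time: 9.05
tool_pos: [493.6, -127.6, 31.7]
tcp_rot: [180.0, -0.1, -180.0]
ft_force: [0.2, -0.7, -1.8]
finger_gap: 63.8
grip_force: 45.0
```

>>> apply_moves([
  [-1,0,0,1.5,0,0,0],
  [-1,0,0,1.5,0,0,0],
  [-1,0,0,1,0,0,0],
  [-1,0,0,0,0,0,0],
  [-1,0,0,0,0,0,0],
  [-1,0,0,0,0,0,0],
  [-1,0,0,0,0,0,0],
  [-1,0,0,0,0,0,0],
])

```text
time: 9.85
tool_pos: [494.4, -127.8, 28.8]
tcp_rot: [-180.0, 0.0, -180.0]
ft_force: [-0.7, 0.7, 5.1]
finger_gap: 63.2
grip_force: 45.5
```

The ring has landed at the expected height (TCP 28.8). Releasing.

>>> apply_moves([
  [0.6,0,0,0,0,0,0],
  [0.8,0,0,0,0,0,0],
  [1,0,0,0,0,0,0],
  [1,0,0,0,0,0,0],
  [1,0,0,-8,0,0,0],
  [1,0,0,-20,0,0,0],
  [1,0,0,-35,0,0,0],
  [1,0,0,-35,0,0,0],
])

```text
time: 10.65
tool_pos: [493.3, -127.5, 127.3]
tcp_rot: [180.0, -0.1, -180.0]
ft_force: [1.0, -0.5, 0.1]
finger_gap: 85.6
grip_force: 0.0
```

>>> apply_moves([
  [1,0,20,-20,0,0,0],
  [1,-2,40,0,0,0,0],
  [1,-2,40,0,0,0,0],
  [1,-2,40,0,0,0,0],
  [1,-2,40,0,0,0,0],
  [1,-2,40,0,0,0,0],
  [1,-2,40,0,0,0,0],
  [1,0,20,0,0,0,0],
])

```text
time: 11.45
tool_pos: [505.7, 155.3, 147.1]
tcp_rot: [179.9, 0.0, -179.9]
ft_force: [-0.2, -0.1, -0.3]
finger_gap: 85.5
grip_force: 0.0
```

>>> apply_moves([
  [1,0,2,10,0,0,0],
  [1,0,0,20,0,0,0],
  [1,0,0,20,0,0,0],
  [1,0,0,10,0,0,0],
  [1,0,0,0,0,0,0],
  [1,0,0,0,0,0,0],
  [1,0,0,0,0,0,0],
  [1,0,0,0,0,0,0],
])

```text
time: 12.25
tool_pos: [506.6, 154.3, 87.5]
tcp_rot: [180.0, 0.1, -180.0]
ft_force: [0.0, -0.3, -0.9]
finger_gap: 85.6
grip_force: 0.0
```

>>> apply_moves([
  [1,1,0.5,20,0,0,0],
  [1,0,0,20,0,0,0],
  [1,0,0,16,0,0,0],
  [1,0,0,10,0,0,0],
  [1,0,0,5,0,0,0],
  [1,0,0,0,0,0,0],
  [0.4,0,0,0,0,0,0],
  [0.3,0,0,0,0,0,0],
])

```text
time: 13.05
tool_pos: [505.6, 155.0, 16.3]
tcp_rot: [180.0, 0.1, -180.0]
ft_force: [-0.4, -0.1, 0.8]
finger_gap: 58.9
grip_force: 0.0
```

>>> apply_moves([
  [0,0,0,0,0,0,0],
  [0,0,0,0,0,0,0],
  [-1,0,0,0,0,0,0],
  [-1,0,0,0,0,0,0],
  [-1,0,0,-10,0,0,0],
  [-1,0,0,-30,0,0,0],
  [-1,0,0,-40,0,0,0],
  [-1,0,0,-40,0,0,0],
])

```text
time: 13.85
tool_pos: [503.9, 154.6, 136.5]
tcp_rot: [-180.0, -0.1, -180.0]
ft_force: [1.4, -1.0, 0.0]
finger_gap: 49.5
grip_force: 41.7
```

>>> apply_moves([
  [-1,-5,-25,0,0,0,0],
  [-1,-9,-45,0,0,0,0],
  [-1,-9,-45,0,0,0,0],
  [-1,-9,-45,0,0,0,0],
  [-1,-9,-45,0,0,0,0],
  [-1,-9,-45,0,0,0,0],
  [-1,-9,-45,0,0,0,0],
  [-1,-9,-45,0,0,0,0],
])

```text
time: 14.65
tool_pos: [572.9, -187.0, 135.9]
tcp_rot: [180.0, 0.0, -180.0]
ft_force: [1.7, 0.4, -0.7]
finger_gap: 49.2
grip_force: 41.8
```

>>> apply_moves([
  [-1,-9,-40,0,0,0,0],
  [-1,-9,-35,0,0,0,0],
  [-1,-6,-20,0,0,0,0],
  [-1,0,0,0,0,0,0],
  [-1,0,0,0,0,0,0],
  [-1,0,0,0,0,0,0],
  [-1,0,0,0,0,0,0],
  [-1,0,0,0,0,0,0],
])

```text
time: 15.45
tool_pos: [597.1, -279.1, 135.5]
tcp_rot: [180.0, 0.0, -179.9]
ft_force: [0.0, -0.6, -1.6]
finger_gap: 49.6
grip_force: 41.8
```

```bash
python3 f.py w3; python3 held.py w3 25
```

```text
[ 597.1 -279.3  135.5] [-180.     0.  -179.9]
plate/bench -0.8869087977995491
fs 6 1495 9.9 [array([ 457.6, -269. ]), array([47.3, 47.8]), np.float64(52.9)] [ 457.3 -269.    24.2]
fs 24 172 30.7 [array([ 459.8, -269.4]), array([19.9, 14.7]), np.float64(80.5)] [ 458.9 -269.3   10. ]
fs 31 290 48.8 [array([ 458.2, -269.3]), array([14.1, 12.6]), np.float64(63.0)] [ 458.1 -268.8    7.5]
fl 6 914 11.6 [array([ 495.9, -135.7]), array([75.8, 57.1]), np.float64(19.7)] [ 492.7 -127.4   38.1]
fl 24 709 30.8 [array([ 494.7, -127.4]), array([59.2, 63.1]), np.float64(11.5)] [ 493.7 -127.7   32. ]
fl 31 3352 58.4 [array([ 493.9, -127.3]), array([61. , 64.3]), np.float64(16.4)] [ 493.6 -127.6   32.4]
fo 6 1678 11.0 [array([ 623. , -156.1]), array([77.3, 56.9]), np.float64(41.6)] [ 622.9 -155.9   38.9]
fo 24 520 30.9 [array([ 622.4, -156.8]), array([46.7, 27.4]), np.float64(38.9)] [ 623.2 -157.8   23.4]
fo 31 726 48.6 [array([ 622.9, -157.5]), array([38.7, 22.1]), np.float64(40.3)] [ 622.7 -157.3   19.3]
fm 6 1396 10.9 [array([ 589.7, -282.4]), array([42.7, 61.5]), np.float64(5.2)] [ 599.2 -281.7   31.3]
fm 24 344 30.7 [array([ 590.8, -283.5]), array([17.2, 33. ]), np.float64(9.7)] [ 596.4 -282.7   16.6]
fm 31 160 49.1 [array([ 590.4, -283.1]), array([10.2, 23.9]), np.float64(7.5)] [ 594.6 -282.5   12. ]
rim top rel TCP 36.3 8168
[-25.6  23.5 -18.7  18.7] [-1.06  1.22 23.52]
```

View pics/w3.png

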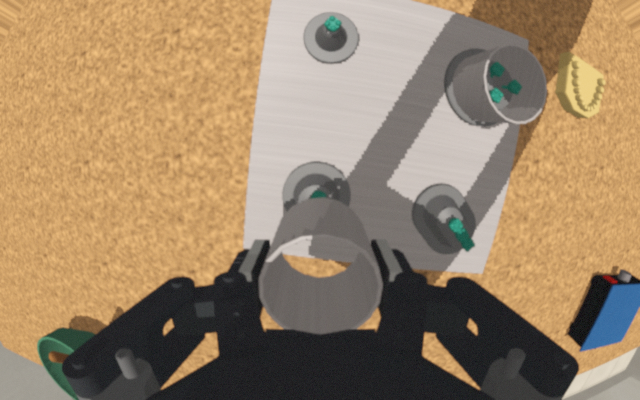

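The large ring sits concentrically on its former at (497,85), and the medium ring is held level over its own former at (316,192). Lowering.

>>> apply_moves([
  [-1,-2.7,-2.8,10,0,0,0],
  [-1,0,0,20,0,0,0],
  [-1,0,0,15,0,0,0],
  [-1,0,0,5,0,0,0],
  [-1,0,0,0,0,0,0],
  [-1,0,0,0,0,0,0],
  [-1,0,0,0,0,0,0],
  [-1,0,0,0,0,0,0],
])

```text
time: 16.3
tool_pos: [600.4, -283.3, 86.5]
tcp_rot: [-179.9, 0.1, -180.0]
ft_force: [0.3, -0.7, -0.6]
finger_gap: 49.7
grip_force: 41.8
```

>>> apply_moves([
  [-1,0,0,12,0,0,0],
  [-1,0,0,12,0,0,0],
  [-1,0,0,12,0,0,0],
  [-1,0,0,10,0,0,0],
  [-1,0,0,7,0,0,0],
  [-1,0,0,3,0,0,0],
  [-1,0,0,0,0,0,0],
  [-1,0,0,0,0,0,0],
])

```text
time: 17.1
tool_pos: [600.1, -283.2, 29.8]
tcp_rot: [-180.0, 0.0, -180.0]
ft_force: [1.0, 0.5, -0.8]
finger_gap: 49.6
grip_force: 41.8
```

>>> apply_moves([
  [-1,0,1,1.5,0,0,0],
  [-1,0,0,1.5,0,0,0],
  [-1,0,0,1.5,0,0,0],
  [-1,0,0,1,0,0,0],
  [-1,0,0,0,0,0,0],
  [-1,0,0,0,0,0,0],
  [-1,0,0,0,0,0,0],
  [-1,0,0,0,0,0,0],
])

```text
time: 17.9
tool_pos: [600.0, -282.0, 25.5]
tcp_rot: [-180.0, 0.0, -180.0]
ft_force: [-5.4, 3.1, 10.2]
finger_gap: 49.8
grip_force: 42.9
```

>>> apply_moves([
  [0.4,0,0,0,0,0,0],
  [0.6,0,0,0,0,0,0],
  [1,0,0,0,0,0,0],
  [1,0,0,0,0,0,0],
  [1,0,0,-8,0,0,0],
  [1,0,0,-20,0,0,0],
  [1,0,0,-40,0,0,0],
  [1,0,0,-40,0,0,0],
])

```text
time: 18.7
tool_pos: [599.0, -281.5, 132.4]
tcp_rot: [179.9, -0.1, -180.0]
ft_force: [0.8, -0.7, 1.4]
finger_gap: 85.1
grip_force: 0.0
```

>>> apply_moves([
  [1,0,20,-15,0,0,0],
  [1,-1,40,0,0,0,0],
  [1,-2,45,0,0,0,0],
  [1,-2,45,0,0,0,0],
  [1,-2,45,0,0,0,0],
  [1,-2,45,0,0,0,0],
  [1,-2,45,0,0,0,0],
  [1,-2,45,0,0,0,0],
])

```text
time: 19.5
tool_pos: [612.6, 49.9, 147.7]
tcp_rot: [180.0, 0.1, -180.0]
ft_force: [1.3, -1.3, 0.5]
finger_gap: 85.5
grip_force: 0.0
```

>>> apply_moves([
  [1,-2,45,0,0,0,0],
  [1,-2,45,0,0,0,0],
  [1,-2,45,0,0,0,0],
  [1,-1,45,0,0,0,0],
  [1,0,35,0,0,0,0],
  [1,0,10,0,0,0,0],
  [1,0,0,0,0,0,0],
  [1,0,0,0,0,0,0],
])

```text
time: 20.3
tool_pos: [619.6, 272.1, 146.9]
tcp_rot: [-180.0, 0.0, -180.0]
ft_force: [-0.4, -0.4, 0.1]
finger_gap: 85.7
grip_force: 0.0
```

>>> apply_moves([
  [1,1.3,-5.6,10,0,0,0],
  [1,0,0,25,0,0,0],
  [1,0,0,25,0,0,0],
  [1,0,0,20,0,0,0],
  [1,0,0,10,0,0,0],
  [1,0,0,0,0,0,0],
  [1,0,0,0,0,0,0],
  [1,0,0,0,0,0,0],
])

```text
time: 21.1
tool_pos: [619.3, 267.5, 58.6]
tcp_rot: [180.0, 0.1, -180.0]
ft_force: [-0.5, -0.3, 1.3]
finger_gap: 85.4
grip_force: 0.0
```

>>> apply_moves([
  [1,0,0,15,0,0,0],
  [1,0,0,15,0,0,0],
  [1,0,0,8,0,0,0],
  [1,0,0,5,0,0,0],
  [0.4,0,0,0,0,0,0],
  [0.2,0,0,0,0,0,0],
  [0,0,0,0,0,0,0],
  [0,0,0,0,0,0,0],
])

```text
time: 21.9
tool_pos: [618.7, 267.7, 14.6]
tcp_rot: [180.0, 0.1, -180.0]
ft_force: [-0.2, 0.0, 0.7]
finger_gap: 42.7
grip_force: 0.0
```

>>> apply_moves([
  [-0.3,0,0,0,0,0,0],
  [-0.5,0,0,0,0,0,0],
  [-1,0,0,0,0,0,0],
  [-1,0,0,0,0,0,0],
  [-1,0,0,-10,0,0,0],
  [-1,0,0,-30,0,0,0],
  [-1,0,0,-40,0,0,0],
  [-1,0,0,-40,0,0,0],
])

```text
time: 22.7
tool_pos: [617.1, 267.1, 134.3]
tcp_rot: [-180.0, -0.1, -180.0]
ft_force: [1.6, 0.8, -0.3]
finger_gap: 35.7
grip_force: 40.0
```

>>> apply_moves([
  [-1,6,-20,0,0,0,0],
  [-1,12,-42,0,0,0,0],
  [-1,12,-42,0,0,0,0],
  [-1,12,-42,0,0,0,0],
  [-1,12,-42,0,0,0,0],
  [-1,12,-42,0,0,0,0],
  [-1,12,-42,0,0,0,0],
  [-1,12,-42,0,0,0,0],
])

```text
time: 23.5
tool_pos: [527.3, -48.0, 134.0]
tcp_rot: [180.0, -0.0, -180.0]
ft_force: [0.5, -0.3, 0.1]
finger_gap: 35.7
grip_force: 40.1
```

>>> apply_moves([
  [-1,12,-42,0,0,0,0],
  [-1,12,-42,0,0,0,0],
  [-1,12,-42,0,0,0,0],
  [-1,12,-42,0,0,0,0],
  [-1,12,-40,0,0,0,0],
  [-1,6,-10,0,0,0,0],
  [-1,0,0,0,0,0,0],
  [-1,0,0,0,0,0,0],
])

```text
time: 24.3
tool_pos: [462.5, -263.7, 133.7]
tcp_rot: [179.9, -0.0, -180.0]
ft_force: [0.0, 0.9, -1.2]
finger_gap: 35.0
grip_force: 40.2
```

>>> apply_moves([
  [-1,0,0,20,0,0,0],
  [-1,0,0,15,0,0,0],
  [-1,0,0,5,0,0,0],
  [-1,0,0,0,0,0,0],
  [-1,0,0,0,0,0,0],
  [-1,0,0,0,0,0,0],
  [-1,0,0,0,0,0,0],
  [-1,0,0,0,0,0,0],
])

```text
time: 25.1
tool_pos: [462.7, -264.9, 94.3]
tcp_rot: [-180.0, 0.0, -180.0]
ft_force: [-0.5, 0.8, -0.9]
finger_gap: 35.5
grip_force: 40.2
```

```bash
python3 f.py w4|grep -v fo; python3 held.py w4 18
```

```text
[ 462.6 -264.8   94.2] [-180.    0. -180.]
plate/bench -1.1624458176238193
fs 6 1653 10.1 [array([ 452.7, -269.7]), array([39.8, 48.1]), np.float64(10.5)] [ 457.  -269.1   24.3]
fs 24 227 30.8 [array([ 453.9, -268.5]), array([18.6, 13.4]), np.float64(86.6)] [ 456.2 -268.9    9.7]
fs 31 235 48.3 [array([ 454.3, -269.3]), array([10.4, 14.6]), np.float64(4.0)] [ 456.6 -269.2    7.8]
fl 6 1187 11.8 [array([ 484.5, -137.1]), array([50.6, 75.7]), np.float64(52.5)] [ 492.  -127.6   38.1]
fl 24 741 30.7 [array([ 493.8, -128.1]), array([63.3, 59.8]), np.float64(45.7)] [ 493.4 -127.6   32. ]
fl 31 4152 58.6 [array([ 493.6, -127.7]), array([64.6, 62. ]), np.float64(43.3)] [ 492.6 -126.9   32.8]
fm 6 474 11.6 [array([ 575.7, -280.3]), array([51.3, 15.3]), np.float64(84.6)] [ 583.  -280.9   25.6]
rim top rel TCP 32.2 5608
[-18.6  18.  -13.5  13.5] [-0.87  1.33 16.66]
```

View pics/w4.png

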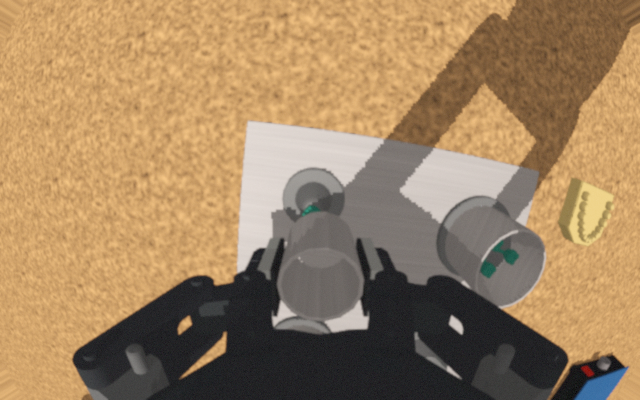

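The small ring is held level just beside its former at (314,195). I'll shift about 5 mm and lower it.

>>> apply_moves([
  [-1,4.5,-4.5,3,0,0,0],
  [-1,0,0,7,0,0,0],
  [-1,0,0,5,0,0,0],
  [-1,0,0,0,0,0,0],
  [-1,0,0,0,0,0,0],
  [-1,0,0,0,0,0,0],
  [-1,0,0,0,0,0,0],
  [-1,0,0,0,0,0,0],
])

```text
time: 25.95
tool_pos: [458.1, -269.2, 79.0]
tcp_rot: [-180.0, 0.0, -180.0]
ft_force: [-0.3, -0.3, -1.3]
finger_gap: 35.7
grip_force: 40.2
```

>>> apply_moves([
  [-1,0,0,10,0,0,0],
  [-1,0,0,12,0,0,0],
  [-1,0,0,12,0,0,0],
  [-1,0,0,10,0,0,0],
  [-1,0,0,5,0,0,0],
  [-1,0,0,2,0,0,0],
  [-1,0,0,0,0,0,0],
  [-1,0,0,0,0,0,0],
])

```text
time: 26.75
tool_pos: [458.3, -269.4, 28.3]
tcp_rot: [-180.0, 0.0, -180.0]
ft_force: [-0.6, -0.1, -2.0]
finger_gap: 35.5
grip_force: 40.2
```

>>> apply_moves([
  [-1,0,0,1.5,0,0,0],
  [-1,0,0,1.5,0,0,0],
  [-1,0,0,1.5,0,0,0],
  [-1,0,0,1,0,0,0],
  [-1,0,0,0,0,0,0],
  [-1,0,0,0,0,0,0],
  [-1,0,0,0,0,0,0],
  [-1,0,0,0,0,0,0],
])

```text
time: 27.55
tool_pos: [458.2, -269.3, 23.6]
tcp_rot: [-180.0, 0.0, -180.0]
ft_force: [-5.0, 4.2, 12.0]
finger_gap: 35.6
grip_force: 41.4
```

>>> apply_moves([
  [0.1,0,0,0,0,0,0],
  [0.4,0,0,0,0,0,0],
  [1,0,0,0,0,0,0],
  [1,0,0,0,0,0,0],
  [1,0,0,-8,0,0,0],
  [1,0,0,-25,0,0,0],
  [1,0,0,-45,0,0,0],
  [1,0,0,-45,0,0,0],
])

```text
time: 28.35
tool_pos: [457.1, -268.6, 146.3]
tcp_rot: [179.9, -0.1, -180.0]
ft_force: [0.5, -1.8, 0.0]
finger_gap: 85.3
grip_force: 0.0
```

>>> apply_moves([
  [1,0,20,-35,0,0,0],
  [1,-3,42,-25,0,0,0],
  [1,-3,42,0,0,0,0],
  [1,-3,42,0,0,0,0],
  [1,-3,42,0,0,0,0],
  [1,-3,42,0,0,0,0],
  [1,-3,42,0,0,0,0],
  [1,-3,42,0,0,0,0],
])

```text
time: 29.15
tool_pos: [478.6, 46.6, 206.1]
tcp_rot: [-180.0, 0.1, -180.0]
ft_force: [0.8, -0.2, 0.3]
finger_gap: 85.8
grip_force: 0.0
```

>>> apply_moves([
  [1,-3,42,0,0,0,0],
  [1,-3,42,0,0,0,0],
  [1,-3,42,0,0,0,0],
  [1,-3,42,0,0,0,0],
  [1,-3,42,0,0,0,0],
  [1,0,15,0,0,0,0],
  [1,0,0,0,0,0,1],
  [1,0,0,0,0,0,1],
])

```text
time: 29.95
tool_pos: [493.4, 270.2, 205.5]
tcp_rot: [-180.0, -0.0, 169.9]
ft_force: [0.6, -0.4, -0.1]
finger_gap: 85.3
grip_force: 0.0
```

>>> apply_moves([
  [1,0,0,0,0,0,1],
  [1,0,0,0,0,0,1],
  [1,0,0,0,0,0,1],
  [1,0,0,0,0,0,1],
  [1,0,0,0,0,0,1],
  [1,0,0,0,0,0,1],
  [1,0,0,0,0,0,1],
  [1,0,0,0,0,0,1],
])

```text
time: 30.75
tool_pos: [493.7, 269.3, 205.7]
tcp_rot: [-180.0, 0.0, 129.8]
ft_force: [-0.4, 0.1, 0.2]
finger_gap: 85.3
grip_force: 0.0
```

>>> apply_moves([
  [1,0,0,0,0,0,1],
  [1,0,0,0,0,0,1],
  [1,0,0,0,0,0,1],
  [1,0,0,0,0,0,1],
  [1,0,0,0,0,0,1],
  [1,0,0,0,0,0,1],
  [1,0,0,0,0,0,1],
  [1,0,0,0,0,0,1],
])

```text
time: 31.55
tool_pos: [493.7, 269.3, 205.7]
tcp_rot: [180.0, 0.0, 89.8]
ft_force: [0.4, -0.2, 0.1]
finger_gap: 85.5
grip_force: 0.0
```

>>> apply_moves([
  [1,0,0,0,0,0,1],
  [1,0,0,0,0,0,1],
  [1,0,0,0,0,0,1],
  [1,0,0,0,0,0,1],
  [1,0,0,0,0,0,0.6],
  [1,0,0,0,0,0,0],
  [1,0,0,0,0,0,0],
  [1,0,0,0,0,0,0],
])

```text
time: 32.35
tool_pos: [493.7, 269.7, 205.5]
tcp_rot: [180.0, 0.0, 67.1]
ft_force: [0.1, -0.3, 0.3]
finger_gap: 85.2
grip_force: 0.0
```

Run:
```python
from h import *;from bench import r
s=r.sense();print(s["tool_pos"].round(1),s["tcp_rot"].round(1),s["joint_pos"].round(1))
d=wrist(r,"w5");W=wcloud(d);z=W[...,2]
m=(np.hypot(W[...,0]-491,W[...,1]-271)<45)&(z>51)&(z<62)
q=W[m][:,:2].astype(np.float32);print(len(q),[np.round(t,1) for t in cv2.minAreaRect(q)])
dd=r.snapshot("top");cv2.imwrite("pics/t5.png",cv2.resize(dd["color"][150:300,340:500],None,fx=4,fy=4));W=cloud(dd)
for n,c,R,zt in (("s",(458,-269),24,57),("l",(493,-127),38,69),("m",(600,-282),31,63)):
    near=np.hypot(W[...,0]-c[0],W[...,1]-c[1])<R+10
    q=W[near&(W[...,2]>zt-6)];f=W[near&(W[...,2]>6.5)&(W[...,2]<13)]
    print(n,np.percentile(q[:,2],[10,50,95]).round(1),np.round(cv2.minEnclosingCircle(q[:,:2].astype(np.float32))[0],1),np.round(cv2.minEnclosingCircle(f[:,:2].astype(np.float32))[0],1))
```

```text
[493.7 269.7 205.5] [180.    0.   67.1] [23.4  2.4 93.3 -0.  84.3 46.3]
439 [array([491.5, 271.5]), array([66. , 43.3]), np.float64(66.4)]
s [52.3 56.  58.9] [ 457.9 -268.8] [ 456.9 -270.7]
l [65.2 68.9 71.5] [ 494.  -127.2] [ 492.6 -127. ]
m [57.9 62.3 65.1] [ 599.9 -280.9] [ 603.4 -286.5]
```

View pics/w5.png

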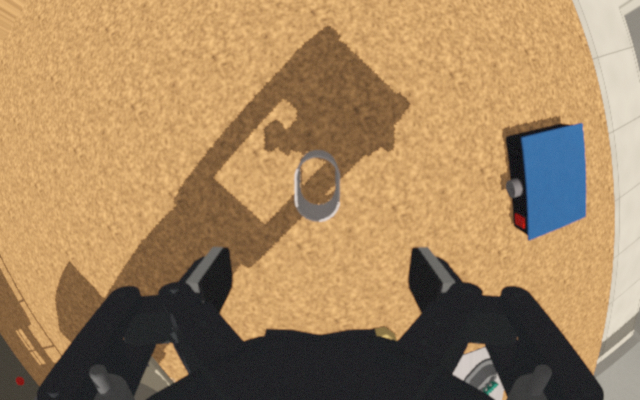

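View pics/t5.png

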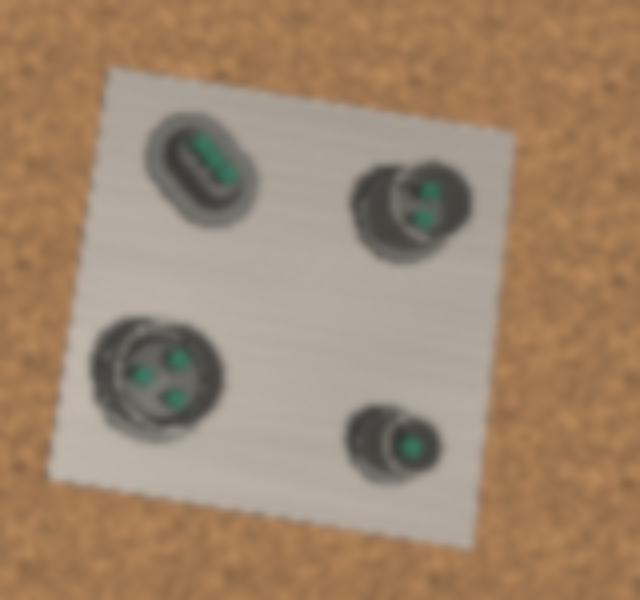

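The wrist view shows the oval ring between the fingers at (318,186), at 66.4° against tool yaw 67.1°. The enlarged top view shows the three round rings seated with their wax centred. Rim heights are 57, 63 and 69 mm, as expected. Now gripping the oval.

>>> apply_moves([
  [1,0.8,-2.7,15,0,0,0],
  [1,0,0,35,0,0,0],
  [1,0,0,35,0,0,0],
  [1,0,0,30,0,0,0],
  [1,0,0,15,0,0,0],
  [1,0,0,0,0,0,0],
  [1,0,0,0,0,0,0],
  [1,0,0,0,0,0,0],
])

```text
time: 33.25
tool_pos: [492.9, 272.4, 77.4]
tcp_rot: [179.9, -0.1, 67.0]
ft_force: [-1.1, -0.3, -0.5]
finger_gap: 85.4
grip_force: 0.0
```

>>> apply_moves([
  [1,0,0,20,0,0,0],
  [1,0,0,20,0,0,0],
  [1,0,0,12,0,0,0],
  [1,0,0,5,0,0,0],
  [0.6,0,0,0,0,0,0],
  [0.3,0,0,0,0,0,0],
  [0.2,0,0,0,0,0,0],
  [0.2,0,0,0,0,0,0],
])

```text
time: 34.05
tool_pos: [492.1, 272.0, 19.2]
tcp_rot: [179.9, -0.1, 67.0]
ft_force: [0.4, -0.4, -0.1]
finger_gap: 51.1
grip_force: 0.0
```

>>> apply_moves([
  [-0.1,0,0,0,0,0,0],
  [-0.3,0,0,0,0,0,0],
  [-1,0,0,0,0,0,0],
  [-1,0,0,0,0,0,0],
  [-1,0,0,0,0,0,0],
  [-1,0,0,-10,0,0,0],
  [-1,0,0,-40,0,0,0],
  [-1,0,0,-50,0,0,0],
])

```text
time: 34.85
tool_pos: [488.8, 270.5, 116.6]
tcp_rot: [-179.7, 0.3, 67.0]
ft_force: [0.3, 0.2, -0.9]
finger_gap: 43.6
grip_force: 41.2
```

>>> apply_moves([
  [-1,-14,12,-20,0,0,0],
  [-1,-28,24,-5,0,0,0],
  [-1,-28,24,0,0,0,0],
  [-1,-28,24,0,0,0,0],
  [-1,-28,24,0,0,0,0],
  [-1,-28,24,0,0,0,0],
  [-1,-28,24,0,0,0,0],
  [-1,-28,24,0,0,0,0],
])

```text
time: 35.65
tool_pos: [575.2, 6.6, 143.5]
tcp_rot: [-180.0, 0.0, 67.0]
ft_force: [-0.2, 0.1, -0.6]
finger_gap: 43.6
grip_force: 41.3
```

>>> apply_moves([
  [-1,-28,24,0,0,0,0],
  [-1,-28,24,0,0,0,0],
  [-1,-28,24,0,0,0,0],
  [-1,-28,24,0,0,0,0],
  [-1,-14,12,0,0,0,0],
  [-1,0,0,0,0,0,1],
  [-1,0,0,0,0,0,1],
  [-1,0,0,0,0,0,1],
])

```text
time: 36.45
tool_pos: [625.2, -149.7, 143.1]
tcp_rot: [-179.9, 0.0, 51.8]
ft_force: [-0.2, 0.3, -1.3]
finger_gap: 43.6
grip_force: 41.3
```

>>> apply_moves([
  [-1,0,0,0,0,0,1],
  [-1,0,0,0,0,0,1],
  [-1,0,0,0,0,0,0.4],
  [-1,0,0,0,0,0,0],
  [-1,0,0,0,0,0,0],
  [-1,0,0,0,0,0,0],
  [-1,0,0,0,0,0,0],
  [-1,0,0,0,0,0,0],
])

```text
time: 37.25
tool_pos: [625.5, -150.0, 143.3]
tcp_rot: [-180.0, 0.0, 40.0]
ft_force: [0.2, -0.4, -1.3]
finger_gap: 44.1
grip_force: 41.3
```

```bash
python3 f.py w6|grep -v -e fs -e fl -e fm
python3 - <<'E'
from h import *
d=dict(np.load("w6.npz"));W=wcloud(d);Tt=d["T"]@np.linalg.inv(d["hand_eye"])
L=(W-Tt[:3,3])@Tt[:3,:3]   # tool frame
z=L[...,2];m=(abs(L[...,0])<40)&(abs(L[...,1])<19)&(z<-25)&(z>-50)
p=L[m];zt=np.percentile(p[:,2],3);q=p[p[:,2]<zt+4];print("rim",zt.round(1),"x",q[:,0].min().round(1),q[:,0].max().round(1))
E
```

```text
[ 625.5 -150.   143.3] [-180.    0.   40.]
plate/bench -1.2330487279066915
rim -36.4 x -19.7 32.7
```

View pics/w6.png

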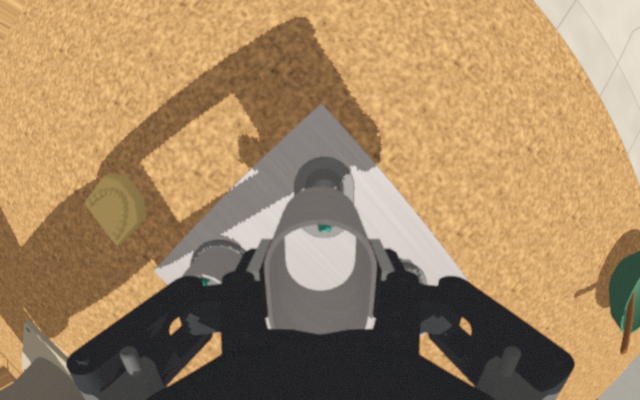

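```bash
python3 f.py w7|grep ^fo
```

```text
fo 6 1438 10.4 [array([ 623.5, -155.3]), array([77.4, 54.8]), np.float64(41.5)] [ 623.9 -155.7   38.8]
fo 24 238 30.8 [array([ 625.4, -154.8]), array([45. , 24.9]), np.float64(41.0)] [ 624.3 -154.3   23. ]
fo 31 114 48.8 [array([ 626. , -155.1]), array([39.3, 18.3]), np.float64(45.3)] [ 625.  -153.4   20.5]
```

The oval ring is held square over its former, seen at (322,180) below it, and the former's angle of about 40.5° matches the tool yaw of 40°. Lowering.

>>> apply_moves([
  [-1,-5.1,3.3,5,0,0,0],
  [-1,0,0,20,0,0,0],
  [-1,0,0,20,0,0,0],
  [-1,0,0,10,0,0,0],
  [-1,0,0,0,0,0,0],
  [-1,0,0,0,0,0,0],
  [-1,0,0,0,0,0,0],
  [-1,0,0,0,0,0,0],
])

```text
time: 38.15
tool_pos: [624.6, -156.1, 89.7]
tcp_rot: [179.9, -0.1, 40.0]
ft_force: [-0.6, 0.5, -1.4]
finger_gap: 43.4
grip_force: 41.3
```

>>> apply_moves([
  [-1,0,0,8,0,0,0],
  [-1,0,0,12,0,0,0],
  [-1,0,0,12,0,0,0],
  [-1,0,0,10,0,0,0],
  [-1,0,0,8,0,0,0],
  [-1,0,0,5,0,0,0],
  [-1,0,0,0,0,0,0],
  [-1,0,0,0,0,0,0],
])

```text
time: 38.95
tool_pos: [623.9, -155.9, 33.5]
tcp_rot: [180.0, -0.0, 40.0]
ft_force: [0.3, 0.9, -1.6]
finger_gap: 43.4
grip_force: 41.3
```

>>> apply_moves([
  [-1,0,0,2,0,0,0],
  [-1,0,0,1.5,0,0,0],
  [-1,0,0,1.5,0,0,0],
  [-1,0,0,1,0,0,0],
  [-1,0,0,0,0,0,0],
  [-1,0,0,0,0,0,0],
  [-1,0,0,0,0,0,0],
  [-1,0,0,0,0,0,0],
])

```text
time: 39.75
tool_pos: [623.9, -155.9, 28.1]
tcp_rot: [180.0, -0.0, 40.0]
ft_force: [-3.2, 1.1, 4.3]
finger_gap: 43.6
grip_force: 42.0
```

Seated at the expected height. I'll release, lift and clear away for a final check.

>>> apply_moves([
  [0.3,0,0,0,0,0,0],
  [0.5,0,0,0,0,0,0],
  [1,0,0,0,0,0,0],
  [1,0,0,0,0,0,0],
  [1,0,0,-8,0,0,0],
  [1,0,0,-25,0,0,0],
  [1,0,0,-45,0,0,0],
  [1,0,0,-45,0,0,0],
])

```text
time: 40.55
tool_pos: [622.9, -155.6, 151.2]
tcp_rot: [-179.9, 0.1, 40.0]
ft_force: [0.8, -0.9, 0.0]
finger_gap: 85.3
grip_force: 0.0
```

>>> apply_moves([
  [1,20,-20,-20,0,0,0],
  [1,30,-25,-20,0,0,0],
  [1,30,-25,-10,0,0,0],
  [1,30,-25,0,0,0,0],
  [1,30,-25,0,0,0,0],
  [1,30,-25,0,0,0,0],
  [1,10,-10,0,0,0,0],
  [1,0,0,0,0,0,0],
])

```text
time: 41.35
tool_pos: [661.8, 80.8, 200.6]
tcp_rot: [-180.0, -0.0, 40.2]
ft_force: [0.3, 0.1, -1.2]
finger_gap: 85.5
grip_force: 0.0
```

Run:
```python
from h import *;from bench import r
a=r.snapshot("top");b=r.snapshot("side")
cv2.imwrite("pics/end.png",np.vstack([cv2.resize(a["color"][150:300,340:500],(500,300)),cv2.resize(b["color"][120:220,290:450],(500,300))]))
for W in (cloud(a),cloud(b)):
  for n,c,R,zt in (("s",(458,-269),18,57),("l",(493,-127),32,69),("m",(600,-282),25,63),("o",(623.5,-155.7),33,65)):
    near=np.hypot(W[...,0]-c[0],W[...,1]-c[1])<R+8
    q=W[near&(W[...,2]>zt-6)]
    p=np.linalg.lstsq(np.c_[q[:,:2]-q[:,:2].mean(0),np.ones(len(q))],q[:,2],rcond=None)[0]
    print(n,len(q),np.percentile(q[:,2],[10,50,95]).round(1),[np.round(t,1) for t in cv2.minAreaRect(q[:,:2].astype(np.float32))],"tilt",p[:2].round(3))
```

```text
s 72 [51.9 56.3 59.1] [array([ 458.8, -267.7]), array([34. , 34.7]), np.float64(2.5)] tilt [0.019 0.003]
l 100 [65.6 69.  71.8] [array([ 493.5, -127.1]), array([61.1, 63.4]), np.float64(1.6)] tilt [0.012 0.011]
m 94 [58.7 62.2 65.6] [array([ 598.9, -281.5]), array([47.6, 49.4]), np.float64(3.5)] tilt [0.002 0.004]
o 106 [60.4 64.8 67.9] [array([ 623. , -156.2]), array([65.3, 44. ]), np.float64(37.2)] tilt [0.009 0.004]
s 60 [52.3 55.  57.5] [array([ 455.3, -267.7]), array([35.7, 34.4]), np.float64(61.2)] tilt [0.013 0.012]
l 136 [63.8 67.  69.8] [array([ 491.2, -127.2]), array([63.2, 63.5]), np.float64(31.9)] tilt [0.011 0.001]
m 78 [57.9 60.9 63.7] [array([ 597.6, -279.4]), array([46.2, 52.6]), np.float64(8.6)] tilt [ 0.008 -0.002]
o 128 [60.  62.7 65.8] [array([ 620.4, -155.8]), array([66.2, 46.4]), np.float64(37.4)] tilt [-0.003 -0.004]
```

View pics/end.png

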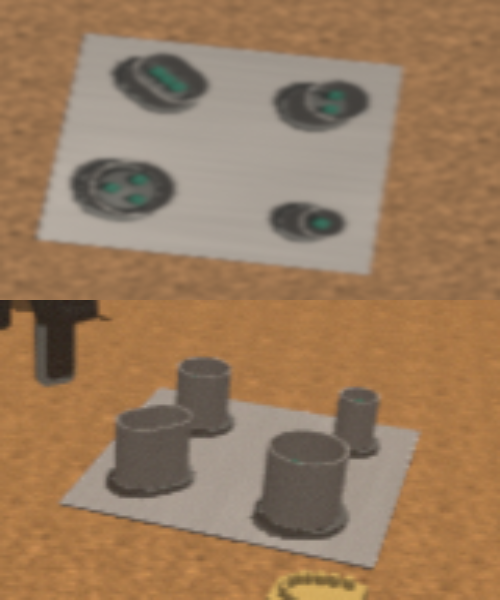

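All four rings stand level on their flanges: the rims in both views are at 57, 63, 65 and 69 mm, as expected, and the arm is clear.

```bash
python3 -c "
from bench import r
print(r.hand_in())"
```

```text
the job is handed in; nothing more can be done
None
```

All four rings are seated level on their matching formers (checked in the top and side cameras) and the job was handed in at about 41 s of the 112 s limit; the hand-in call returned no verdict.

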